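# Clip down the blanks on the router bed and start it

## Robot

A 6-joint arm with a two-finger parallel gripper is mounted at the origin on the work surface. World frame = base frame: x ahead of the robot, y to its left, z up, the work surface at z = 0. Lengths are in m, angles in degrees, forces in N, time in s.
With the tool pointing down it reaches from about 0.4 to 0.825 m from the base axis. Payload 7 kg.
Tool frame: the origin (TCP) lies on the centre line of the jaws, within the pads' length; the fingertips stand ctrl.tcp_to_tips ahead of it and the grasp point (between the pads) lies 5 mm behind it (ctrl.tcp_to_tips is the distance from the TCP to the fingertips, in m); z points along the fingers, y is the line along which they close (so a half turn about z gives the same grasp; the last joint's range is limited). The gripper opens to 88 mm and grips with 3 to 60 N. Pads are 19 mm wide; open, the fingers measure 130 mm over their backs; the gripper's body (78 mm by 193 mm) begins 47 mm behind the grasp point.
Start: joints at [-49.269, 20.546, 0.682, 0, -70.136, -16.507], TCP at [0.277, -0.616, 0.241] pointing down, gripper open.
Joint ranges: [-176.03, 176.03], [-82.01, 121.73], [-58.28, 71.71], [-173.87, 95.51], [-174.79, -0.11], [-173.66, 173.66]. Speed limits (degrees/s): [136.94, 136.94, 172.46, 180, 180, 180].

## Interface

Orientations are given as a 3x3 rotation matrix whose columns are the frame's x, y, z axes.
In Python, from cell import ctrl, effector, planner, imaging, workorder gives the robot as it stands. Calls block until the motion is done:
- ctrl.move_to(position, orientation): joint-space move of the TCP to a pose.
- ctrl.line_to(position, ori=None, velocity=0.15): straight line of the TCP; ori=None keeps the orientation; velocity is the mean speed in m/s.
- ctrl.move_joints(angles): joint-space move.
- effector.set_gripper(opening, grasp_force=None): finger opening in m; grasp_force is the grip in N (None keeps the last); returns when the fingers have stopped.
- ctrl.sleep(seconds).
- planner.solve_ik(position, orientation): joint angles nearest the present ones, or None.
- ctrl.get_state(): the state.
- imaging.read_camera(name): name is "side" or "top"; returns a dict with "pixels" (400x640x3 uint8, red, green, blue), "mtx" (3x3 intrinsics, pixels), "world_to_cam" (4x4, takes a point from world to camera coordinates). Camera axes: x right, y up, looking along -z (the intrinsics and any distortion apply to the point x, -y, -z); pixel columns grow to the right and rows downward; lengths in m; the calibration is good to about 2 mm. A picture is of the moment at which its call begins. There is no depth.
A pose or a line that the arm cannot do raises ctrl.IKError and nothing moves.
- workorder.close_job(): hands the job in; it is judged then, once.
Trained networks look in a picture, given as the dict that the camera call returned (one of the last four; its "shot" number tells which), for a name from the list of things; names that differ only in an ending like _2 or _b are one class to them, and where a whole thing is asked for, a point or a joint stands for the part that bears it (a point fixed in the world has none). Each returns a list of dicts, best first, with "confidence" (0 to 1); they miss things now and then, are a little off and sometimes report something else, mostly with a low value. They report only what shows in the picture. A call takes as long as a camera call. They do not tell look-alikes from the thing itself.
- imaging.silhouettes(picture, thing): "region" (400x640 bool, what is visible of it) and "rect" ([left, top, right, bottom] in pixels, round what is visible of it).
- imaging.pinpoint(picture, thing): "uv" ([column, row] in pixels: a listed point, or the origin of a listed thing).
The state is a dict: "time": time; "joint_positions": joint angles; "joint_vel": joint speeds; "effort": joint torques, N m; "tool_pos": TCP position; "tcp_rot": TCP orientation; "contact_force": force on the tool from outside, world axes, zero at the start; "moment": the same for the moment, N m; "width": finger opening in m; "grip_force": force on a finger pad.
Only numpy, scipy, OpenCV 4.12 (cv2) and the standard library are available. Lean on these libraries where they do the work, as an engineer would, in place of code of your own. Each camera call takes 0.05 s, during which the arm holds its last target. There are 200 camera calls.

## Task

Get the router bed ready to run: put the loose wood offcuts from the bed into the scrap crate, and push a spring clip fully home onto the stud of every plywood blank on the bed, under the stud's head, so that it snaps past its pinch and stays. When that is done, find the live button on the control box by feel (the legends are worn off; the two spares stay soft all the way) and press it slowly right through its snap, then let it come up. Do not push the spray bottle or the tape roll about.

Things in the scene. Friction and masses are not known exactly. Their poses are not given: they have to be found in the camera images.
- bed: aluminium T-slot bed of a desktop router, 250 (its x) x 360 (its y) x 25 mm high, fixed to the bench; origin at the centre of its underside. the blanks stand in a row along its y, 45 mm beyond its centre; offcuts lie nearer the robot
- blank1_stud (a point): stud of a plywood blank (90 x 90 x 12 mm) on a steel pallet (12 mm, 1.8 kg) standing on the bed. Up through the blank's middle: dark collar 44 mm across, 24 mm high; bare steel shank 20 mm across, 12 mm high; flat head 34 mm across, 8 mm thick. Point: on the shank's axis, 3.5 mm above the collar (mid-wire of a clip resting there), 8.5 mm below the head, 27.5 mm above the blank
- blank2_stud (a point): second blank's stud, same as blank1's; two or three blanks are present. z is up, x is the bed's x; the pallets are keyed in a slot of the bed along its y, so they take a push along x and slide along y only at 12 N or more. A clip may be pushed on from any side, its wire in the 12 mm gap between collar and head, the loop overhanging the blank
- blank3_stud (a point): third blank's stud, the same as blank1's
- clip1_grip (a point): hairpin clip of 7 mm steel wire, 136 mm long, 90 g, four alike, lying flat side by side on a fixed 3 mm black rubber mat. A stiff loop dipped in grey vinyl (11 mm thick, 41 mm wide, sides straight from 14 mm behind to 20 mm ahead of this point) carries two springy legs; grasp it across the loop. Point: middle of the loop, half-way up. Own x: from loop to mouth; own z vertical when flat
- clip2_grip (a point): second clip, same as clip1. Along its x from the point: loop's back -34.5 mm; eye (the wide place where a stud's shank sits when home) +66; pinch, an 11 mm gap between the legs, +82; leg tips +101.5, flared to 31 mm between them, 45 mm over all
- clip3_grip (a point): third clip, same as clip1. Pushed along its x with the shank between the leg tips it needs about 9 N to spread over the 20 mm shank, then snaps home by itself; let go, it droops about 9 degrees and stays
- clip4_grip (a point): fourth clip, same as clip1
- offcut1_mid (a point): two or all three of the offcuts are present: wood offcut 30 (its x) x 85 (its y) x 22 mm high, 50 g, lying on the bed in front of the blanks; its centre
- offcut2_mid (a point): wood offcut 38 (its x) x 70 (its y) x 18 mm high, 50 g, lying on the bed in front of the blanks; its centre
- offcut3_mid (a point): wood offcut 34 (its x) x 58 (its y) x 20 mm high, 50 g, lying on the bed in front of the blanks; its centre
- crate: grey open scrap crate, 125 (its x) x 170 (its y) x 80 mm high, walls and floor 5 mm, fixed; origin at the centre of its underside
- panel: white control box 85 (its x) x 175 (its y) x 45 mm high, fixed, with three alike black push-buttons in a row along its y, 55 mm apart; origin at the centre of its underside
- button_a_top (a point): top centre of one of three alike round black buttons, 36 mm across, 16 mm proud of a steel ring 47 mm across and 10 mm high on the control box; 71 mm above the bench when up. Which letter stands where changes from start to start
- button_b_top (a point): as button a. Two of the three are unwired spares with soft springs: 1 N rising to about 3.5 N at the bottom of the 12 mm travel
- button_c_top (a point): as button a. The live one stiffens to about 10 N half-way down its 12 mm, then snaps over and eases to about 3 N at 11 mm
- start_switch (a joint): rotor of the start switch inside the control box, turned by the live button alone, in rad: 0 at rest, 1.57 at the breakover (half-way down), above 2 once snapped over, 3.3 at the bottom; springs back when the button is let go
- spray: bystander: white spray bottle 60 mm across, 170 mm high; origin at the centre of its underside
- tape: bystander: roll of paper tape 70 mm across, 24 mm high, lying flat; origin at the centre of its underside
There are look-alikes about, which are no part of the job. Leave any pink look-alike of the part that bears clip1_grip alone.

How it is judged:
By the outcome, as a careful person would: the job done as asked, in the order asked, and still so for the second after the job is handed in, with the robot touching nothing.
Of blank1, blank2, blank3 only 2 to 3 are there at a start; the rules pass over those that are not, and their reading is None.
Of offcut1, offcut2, offcut3 only 2 to 3 are there at a start; the rules pass over those that are not, and their reading is None.
At some moment in a run one of clip1, clip2, clip3, clip4, offcut1, offcut2, offcut3 may be knocked a few centimetres aside while the robot is not near it.
Once in a run the grip may slacken for a moment while it holds something.
It also fails if it takes over 208 s, if anything falls off the work surface, if the arm or the gripper's body presses on something with over 40 N, if the wrist force passes 120 N, or if a joint passes its speed limit or range.

## Working session

There is one attempt and no reset: what is moved stays moved. The work goes in short steps, each a Python script; the robot and the scene stay as the last script left them, time stands still between calls to the robot, and variables do not carry over. Pictures are saved under pics/ and viewed, at most 14 in all, crops included, and the job is handed in when it is done.

```bash
ls; mkdir -p pics; cat > h.py <<'E'
import numpy as np, cv2
from cell import ctrl, effector, planner, imaging, workorder
def proj(im,P):
    P=np.atleast_2d(P); M=im["world_to_cam"]; c=P@M[:3,:3].T+M[:3,3]
    c=c*[1,-1,-1]; p=c@im["mtx"].T
    return p[:,:2]/p[:,2:]
def ray(im,uv):
    M=im["world_to_cam"]; R=M[:3,:3]; o=-R.T@M[:3,3]
    d=np.linalg.inv(im["mtx"])@[uv[0],uv[1],1]; d=R.T@(d*[1,-1,-1])
    return o,d
def atz(im,uv,z):
    o,d=ray(im,uv); return o+d*(z-o[2])/d[2]
def save(im,name,crop=None,s=1):
    a=im["pixels"][:,:,::-1]
    if crop: a=a[crop[1]:crop[3],crop[0]:crop[2]]
    cv2.imwrite("pics/"+name,cv2.resize(a,None,fx=s,fy=s,interpolation=cv2.INTER_CUBIC))
def down(yaw): # tool z down, tool y (closing) at angle yaw (deg) in world
    c,s=np.cos(np.radians(yaw)),np.sin(np.radians(yaw))
    y=np.array([c,s,0]); z=np.array([0,0,-1.]); return np.array([np.cross(y,z),y,z]).T
E
python3 - <<'E'
from h import *
t=imaging.read_camera("top"); s=imaging.read_camera("side")
save(t,"t0.png",s=1.25); save(s,"s0.png",s=1.25)
print([k for k in t], t["mtx"], t["world_to_cam"].round(3).tolist(), s["world_to_cam"].round(3).tolist(), ctrl.tcp_to_tips)
Z=dict(bed=0,blank1_stud=.0765,clip1_grip=.0085,offcut1_mid=.036,offcut2_mid=.034,offcut3_mid=.035,crate=0,panel=0,button_a_top=.071,spray=0,tape=0)
for n,z in Z.items():
    for d in imaging.pinpoint(t,n): print(n,np.round(d["uv"],1),round(d["confidence"],2),atz(t,d["uv"],z).round(4)[:2])
print(ctrl.get_state())
E
```

```text
pics
['pixels', 'mtx', 'world_to_cam', 'shot'] [[415.16926341   0.         325.48834833]
 [  0.         415.16926341 202.9400245 ]
 [  0.           0.           1.        ]] [[0.024, -1.0, -0.015, 0.058], [0.991, 0.022, 0.131, -0.516], [-0.131, -0.018, 0.991, -0.992], [0.0, 0.0, 0.0, 1.0]] [[-0.998, -0.063, -0.006, 0.494], [0.03, -0.551, 0.834, -0.047], [-0.056, 0.832, 0.552, -1.107], [0.0, 0.0, 0.0, 1.0]] 0.014
bed [342.2 183.4] 0.91 [0.5704 0.0291]
bed [390.6 216.2] 0.67 [ 0.4885 -0.0954]
blank1_stud [395.2 158.6] 0.77 [ 0.6196 -0.0952]
clip1_grip [463.5 309.8] 0.89 [ 0.262  -0.2725]
clip1_grip [475. 245.] 0.87 [ 0.4203 -0.304 ]
clip1_grip [472.5 217. ] 0.48 [ 0.4902 -0.2994]
clip1_grip [208.8 175. ] 0.21 [0.5835 0.3723]
offcut1_mid [301.6 206.9] 0.84 [0.5029 0.1289]
offcut1_mid [389.8 217.3] 0.18 [ 0.482  -0.0884]
offcut2_mid [392.3 216.5] 0.7 [ 0.4843 -0.0948]
offcut2_mid [299.3 156.4] 0.66 [0.6308 0.1389]
offcut2_mid [184.8 178.4] 0.33 [0.5686 0.4243]
offcut3_mid [341.3 209.6] 0.78 [0.4985 0.0308]
crate [213.6 233.3] 0.76 [0.4347 0.3534]
panel [215.4 181.2] 0.63 [0.5692 0.3568]

[... 242 characters left out ...]
     -7.01361582e+01, -1.65070340e+01]), 'joint_vel': array([-0.00811796,  0.04146469,  0.0548631 , -0.011732  ,  0.01007401,
       -0.03081883]), 'effort': array([ 3.83947672e-04, -5.82079375e+01,  2.93216962e+01,  7.00038224e+00,
        1.25425341e-02,  1.63165976e-05]), 'tool_pos': array([ 0.27692781, -0.61553907,  0.24058747]), 'tcp_rot': array([[-9.11957042e-01, -4.10285695e-01,  4.94694277e-05],
       [-4.10285696e-01,  9.11957043e-01, -7.12269151e-06],
       [-4.21916545e-05, -2.67921872e-05, -9.99999999e-01]]), 'contact_force': array([-0.09227933,  0.69253079, -0.81064643]), 'moment': array([ 0.02892044, -0.01458203,  0.0103272 ]), 'grip_force': 0.0, 'width': 0.08752039291881533}
```

View pics/t0.png

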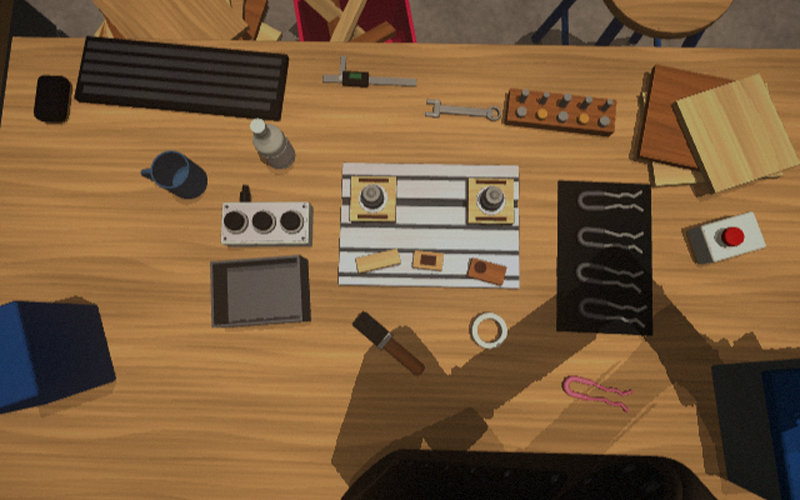

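View pics/s0.png

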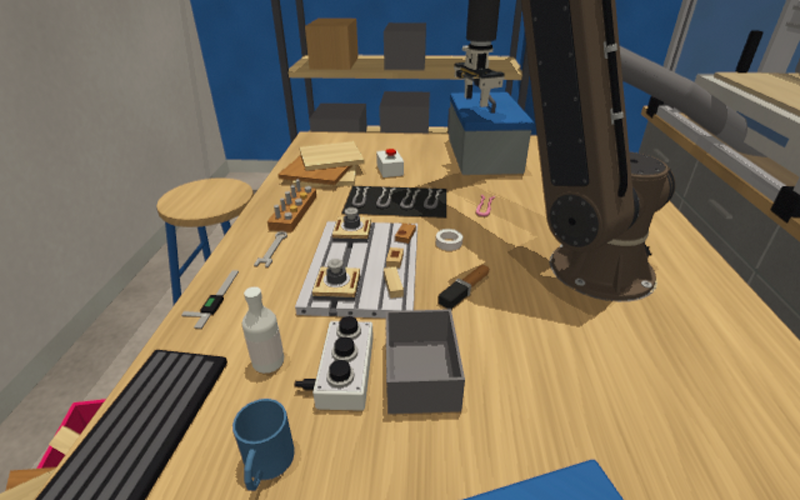

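The pictures show two blanks with studs, at (374,195) and (492,197) in the enlarged view. Three offcuts lie on the bed: light at (378,262), small at (428,260) and brown at (487,270). Four grey clips lie on the mat at (610,200/238/275/312), mouths toward -y. A pink decoy clip is at (597,390), which I'll leave alone. The wooden block at (390,345) and the red-button box at (735,237) are also not part of the job.

```bash
cat >> h.py <<'E'
def rects(im,name,z):
    out=[]
    for d in imaging.silhouettes(im,name):
        ys,xs=np.nonzero(d["region"])
        if len(xs)<20: continue
        P=np.array([atz(im,(x,y),z)[:2] for x,y in zip(xs,ys)])
        (c,(w,h),a)=cv2.minAreaRect((P*1000).astype(np.float32))
        if w>h: w,h,a=h,w,a-90       # a: direction of the short side
        a=(a+90)%180-90
        out.append(dict(c=np.array(c)/1000,w=w,h=h,a=a,conf=d["confidence"],mean=P.mean(0),rect=d["rect"]))
    return out
def show(name,L):
    for r in L: print(name,r["c"].round(4),"w %.0f h %.0f shortdir %.1f conf %.2f"%(r["w"],r["h"],r["a"],r["conf"]),r["mean"].round(4),np.round(r["rect"]))
def tri(pts): # [(im,uv),...]
    A=np.zeros((3,3));b=np.zeros(3)
    for im,uv in pts:
        o,d=ray(im,uv); d=d/np.linalg.norm(d); Q=np.eye(3)-np.outer(d,d); A+=Q;b+=Q@o
    return np.linalg.solve(A,b)
E
python3 - <<'E'
from h import *
t=imaging.read_camera("top"); s=imaging.read_camera("side")
for n,z in dict(offcut1_mid=.045,offcut2_mid=.043,offcut3_mid=.045,clip1_grip=.0085,crate=.08,panel=.045,bed=.025).items(): show(n,rects(t,n,z))
for n in ["blank1_stud","clip1_grip","button_a_top"]:
    for d in imaging.pinpoint(s,n): print(n,"side",np.round(d["uv"],1),round(d["confidence"],2),atz(s,d["uv"],dict(blank1_stud=.0765,clip1_grip=.0085,button_a_top=.071)[n]).round(4))
    for d in imaging.pinpoint(t,n): print(n,"top",np.round(d["uv"],1),round(d["confidence"],2),atz(t,d["uv"],dict(blank1_stud=.0765,clip1_grip=.0085,button_a_top=.071)[n]).round(4))
save(t,"clips.png",(250,120,530,290),2.8)
E
```

```text
offcut1_mid [0.4998 0.1266] w 34 h 86 shortdir 12.7 conf 0.70 [0.4995 0.1255] [284. 199. 323. 218.]
offcut2_mid [ 0.483  -0.0864] w 42 h 70 shortdir -7.4 conf 0.88 [ 0.4841 -0.0872] [377. 207. 403. 226.]
offcut2_mid [0.5741 0.0285] w 247 h 355 shortdir 0.1 conf 0.66 [0.5683 0.0294] [268. 130. 417. 232.]
offcut3_mid [0.5014 0.03  ] w 38 h 60 shortdir -5.8 conf 0.58 [0.5017 0.03  ] [328. 200. 356. 218.]
clip1_grip [ 0.255  -0.3047] w 43 h 131 shortdir -14.8 conf 0.84 [ 0.2596 -0.2937] [447. 300. 505. 326.]
clip1_grip [ 0.4133 -0.3398] w 40 h 133 shortdir -7.4 conf 0.76 [ 0.4143 -0.3321] [465. 237. 518. 261.]
clip1_grip [ 0.4839 -0.334 ] w 44 h 134 shortdir -9.5 conf 0.46 [ 0.4838 -0.329 ] [459. 206. 516. 235.]
crate [0.4326 0.346 ] w 130 h 188 shortdir 5.6 conf 0.62 [0.4325 0.345 ] [166. 204. 250. 261.]
panel [0.5841 0.3494] w 127 h 181 shortdir 0.5 conf 0.73 [0.5684 0.3477] [177. 147. 256. 199.]
panel [0.5729 0.4157] w 31 h 38 shortdir -25.2 conf 0.24 [0.5732 0.4159] [175. 169. 196. 183.]
bed [0.5775 0.0283] w 252 h 362 shortdir -0.2 conf 0.84 [0.5714 0.0291] [269. 130. 416. 234.]
bed [ 0.485  -0.0875] w 40 h 71 shortdir -14.9 conf 0.66 [ 0.4856 -0.0872] [375. 207. 404. 224.]
bed [ 0.4112 -0.3317] w 35 h 124 shortdir -12.8 conf 0.63 [ 0.4187 -0.305 ] [463. 238. 514. 259.]
blank1_stud side [281.  175.6] 0.84 [ 0.619  -0.0721  0.0765]
blank1_stud top [393.  157.3] 0.55 [ 0.6227 -0.0899  0.0765]
clip1_grip side [342.6 163.3] 0.48 [ 0.4231 -0.2948  0.0085]
clip1_grip side [388.8 169.8] 0.43 [ 0.2549 -0.2532  0.0085]
clip1_grip top [475.5 248. ] 0.8 [ 0.4129 -0.3051  0.0085]
clip1_grip top [459.3 311.6] 0.68 [ 0.2575 -0.2622  0.0085]
button_a_top side [278.1 257. ] 0.74 [0.5705 0.2983 0.071 ]
button_a_top side [214.4 290.4] 0.54 [0.6884 0.408  0.071 ]
button_a_top top [229.7 179. ] 0.63 [0.5625 0.3019 0.071 ]
```

View pics/clips.png

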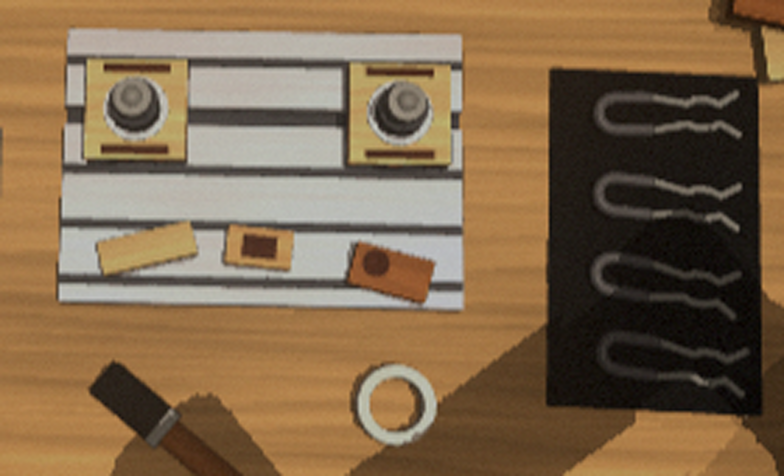

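Network and crop agree on the offcut poses: light (0.500,0.126), small (0.501,0.030) and brown (0.484,-0.087). The stud row is at x≈0.622. I'll start with the offcuts.

```bash
cat >> h.py <<'E'
def best(p,yaw):
    q0=ctrl.get_state()["joint_positions"]; B=None
    for y in (yaw,yaw+180):
        q=planner.solve_ik(p,down(y))
        if q is not None:
            c=np.abs(np.array(q)-q0).max()
            if B is None or c<B[0]: B=(c,y)
    return B[1]
def over(p,yaw):
    y=best(p,yaw); ctrl.move_to(p,down(y)); return y
def S():
    s=ctrl.get_state(); return "t %.1f pos %s w %.4f g %.1f F %s"%(s["time"],s["tool_pos"].round(4),s["width"],s["grip_force"],s["contact_force"].round(1))
CR=np.array([.434,.351])
def offcut(c,a,dx):
    effector.set_gripper(.062)
    over([*c,.16],a); ctrl.line_to([*c,.046],velocity=.12)
    effector.set_gripper(.0,25); print(S())
    ctrl.line_to([*c,.2],velocity=.2)
    p=CR+[dx,0]; over([*p,.2],4); print(S())
    ctrl.line_to([*p,.082],velocity=.15); w=ctrl.get_state()["width"]
    effector.set_gripper(w+.012); ctrl.line_to([*p,.2],velocity=.25); print(S())
E
python3 - <<'E'
from h import *
t=imaging.read_camera("top")
for p in [(297.5,153.2),(395.7,154.6)]: print(atz(t,p,.093))
for p in [(464,159),(463.5,189),(463,217),(464.5,246)]: print("loopback", atz(t,p,.0085))
offcut([.500,.126],12,-10)if 0 else offcut([.500,.126],12,-.012)
E
```

```text
[0.62396521 0.13839651 0.093     ]
[ 0.62527665 -0.0938449   0.093     ]
loopback [ 0.63891306 -0.28109716  0.0085    ]
loopback [ 0.56102296 -0.27830634  0.0085    ]
loopback [ 0.48965569 -0.27566595  0.0085    ]
loopback [ 0.41717621 -0.27797943  0.0085    ]
t 6.6 pos [0.5    0.126  0.0462] w 0.0298 g 24.7 F [-1.5  0.8  3.2]
t 8.4 pos [0.4218 0.3505 0.1991] w 0.0299 g 24.7 F [ 0.1 -0.2 -0.4]
t 10.5 pos [0.4218 0.351  0.2005] w 0.0417 g 0.0 F [ 0.2 -0.  -0.7]
```

```bash
python3 - <<'E'
from h import *
t=imaging.read_camera("top"); show("o3",rects(t,"offcut3_mid",.045)); show("o2",rects(t,"offcut2_mid",.043))
c=[r for r in rects(t,"offcut3_mid",.045) if np.hypot(*(r["c"]-[.5,.03]))<.06 and r["h"]<80]
c=c[0]["c"] if c else [.5014,.03]
offcut(c,-4,.012)
t=imaging.read_camera("top"); L=rects(t,"offcut2_mid",.043); show("o2",L)
c=[r for r in L if np.hypot(*(r["c"]-[.484,-.087]))<.06 and r["h"]<90]
c=c[0] if c else dict(c=[.484,-.087],a=-12)
offcut(c["c"],c["a"],0)
ctrl.move_to([.45,-.1,.3],down(best([.45,-.1,.3],0)))
t=imaging.read_camera("top"); save(t,"t1.png",(150,110,550,300),2)
E
```

```text
o3 [ 0.6226 -0.0922] w 89 h 94 shortdir -89.5 conf 0.47 [ 0.6222 -0.0921] [374. 142. 410. 178.]
o2 [ 0.4827 -0.085 ] w 39 h 68 shortdir -12.9 conf 0.90 [ 0.4821 -0.0858] [377. 209. 404. 227.]
o2 [ 0.6232 -0.0922] w 94 h 95 shortdir 1.1 conf 0.38 [ 0.6227 -0.0924] [373. 142. 411. 179.]
t 14.2 pos [0.5015 0.03   0.0462] w 0.0337 g 25.0 F [-1.8  0.   2.8]
t 16.4 pos [0.4462 0.35   0.1997] w 0.0338 g 25.0 F [ 0.1 -0.5 -0.6]
t 18.4 pos [0.4459 0.351  0.2004] w 0.0459 g 0.0 F [ 0.2 -0.8 -0.5]
o2 [ 0.483  -0.0856] w 39 h 72 shortdir -9.6 conf 0.93 [ 0.4829 -0.0864] [376. 209. 404. 228.]
o2 [0.5767 0.305 ] w 33 h 38 shortdir 1.2 conf 0.41 [0.5764 0.3049] [224. 170. 242. 179.]
o2 [ 0.6231 -0.0925] w 90 h 94 shortdir -89.5 conf 0.38 [ 0.6229 -0.0922] [373. 141. 409. 183.]
t 22.3 pos [ 0.4831 -0.0856  0.0463] w 0.0383 g 24.4 F [-1.1  0.7  4.5]
t 24.9 pos [0.4343 0.3501 0.1999] w 0.0380 g 24.4 F [-0.6 -0.6 -0.3]
t 26.9 pos [0.4339 0.351  0.2005] w 0.0505 g 0.0 F [ 0.5  0.4 -0.7]
```

View pics/t1.png

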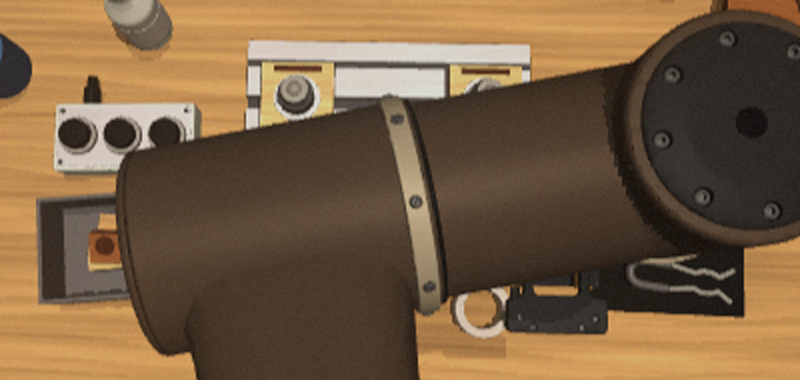

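Offcuts are in the crate: the brown one shows at (103,248) on top of the lighter ones. Next I'll move clear and locate the clips precisely on a rectified view of the mat.

```bash
cat >> h.py <<'E'
def rectify(im,x0,x1,y0,y1,z,ppm=2): # rows: x decreasing downward ; cols: y decreasing rightward, ppm px/mm
    W=int((y1-y0)*1000*ppm);H=int((x1-x0)*1000*ppm)
    dst=np.float32([[0,0],[W,0],[W,H],[0,H]])
    src=np.float32(proj(im,[[x1,y1,z],[x1,y0,z],[x0,y0,z],[x0,y1,z]]))
    return cv2.warpPerspective(im["pixels"][:,:,::-1].copy(),cv2.getPerspectiveTransform(src,dst),(W,H),flags=cv2.INTER_CUBIC)
HOME=[-49.269, 20.546, 0.682, 0, -70.136, -16.507]
E
python3 - <<'E'
from h import *
ctrl.move_joints(HOME)
t=imaging.read_camera("top")
a=rectify(t,.34,.69,-.43,-.22,.0085,1.7); b=rectify(t,.38,.49,.26,.44,.03,1.7)
g=cv2.cvtColor(a,cv2.COLOR_BGR2GRAY).astype(float)
bg=cv2.medianBlur(g.astype(np.uint8),61).astype(float)
m=((g-bg)>14).astype(np.uint8); m=cv2.morphologyEx(m,cv2.MORPH_CLOSE,np.ones((9,9)))
n,l,st,ce=cv2.connectedComponentsWithStats(m)
for i in range(1,n):
    if st[i,4]<400: continue
    ys,xs=np.nonzero(l==i); P=np.c_[.69-ys/1700,-.22-xs/1700]
    (c,(w,h),an)=cv2.minAreaRect((P*1000).astype(np.float32)); print(np.round(c),round(w),round(h),round(an,1),st[i,4])
cv2.imwrite("pics/mat.png",np.vstack([np.hstack([a,cv2.cvtColor(m*255,cv2.COLOR_GRAY2BGR)])]))
cv2.imwrite("pics/crate.png",b)
show("clip",rects(t,"clip1_grip",.0085))
for d in imaging.pinpoint(t,"clip1_grip"): print(d["confidence"],atz(t,d["uv"],.0085))
E
```

```text
[ 681. -415.] 18 17 90.0 603
[ 681. -311.] 126 9 89.0 1533
[ 636. -342.] 47 133 1.8 7858
[ 644. -226.] 26 13 -0.0 484
[ 558. -340.] 133 47 84.8 7671
[ 482. -335.] 133 46 81.3 6723
[ 413. -340.] 133 45 81.9 6400
[ 362. -392.] 25 11 90.0 410
clip [0.4159 0.351 ] w 27 h 90 shortdir 21.0 conf 0.72 [0.4185 0.3492] [195. 228. 232. 248.]
clip [ 0.4134 -0.3394] w 43 h 133 shortdir -8.7 conf 0.59 [ 0.416 -0.329] [464. 237. 520. 259.]
clip [0.579 0.429] w 34 h 41 shortdir -42.7 conf 0.59 [0.5789 0.4288] [178. 169. 195. 183.]
clip [ 0.2549 -0.3054] w 42 h 131 shortdir -14.2 conf 0.57 [ 0.2573 -0.2975] [449. 298. 506. 327.]
0.96 [ 0.26269874 -0.27079299  0.0085    ]
0.91 [ 0.41489775 -0.30737823  0.0085    ]
```

View pics/mat.png

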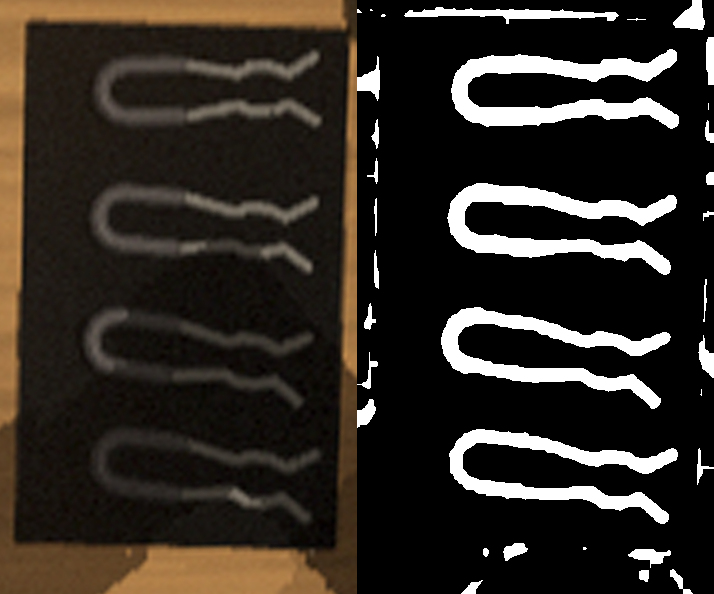

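Segmentation is clean: the four clips' loops are at mat-crop rows 90, 218, 342 and 461, mouths to the right. I'm taking the top clip first, for the right-hand stud, and stopping before insertion to check its pose.

```bash
cat >> h.py <<'E'
import json
def clips(t):
    a=rectify(t,.34,.69,-.43,-.22,.0085,1.7); g=cv2.cvtColor(a,cv2.COLOR_BGR2GRAY)
    m=((g.astype(float)-cv2.medianBlur(g,61))>14).astype(np.uint8); m=cv2.morphologyEx(m,cv2.MORPH_CLOSE,np.ones((9,9)))
    n,l,st,_=cv2.connectedComponentsWithStats(m); out=[]
    for i in range(1,n):
        if st[i,4]<4000: continue
        ys,xs=np.nonzero(l==i); P=np.c_[690-ys/1.7,-220-xs/1.7].astype(np.float32)
        c,(w,h),an=cv2.minAreaRect(P)
        if w>h: w,h,an=h,w,an-90
        an=(an+90)%180-90; d=np.array([np.sin(np.radians(an)),-np.cos(np.radians(an))]) # mouth direction
        out.append(dict(g=(np.array(c)-33.5*d)/1000,a=an,w=w,h=h))
    return out
def pick(c,g=45):
    p=c["g"]; a=c["a"]; turn=90-a   # closing dir a -> 90
    ok=None; q0=ctrl.get_state()["joint_positions"]
    for y in (a,a+180):
        q1=planner.solve_ik([*p,.0185],down(y)); q2=planner.solve_ik([.49,0,.2],down(y+turn))
        if q1 is None or q2 is None: continue
        k=abs(q1[5]-q2[5])+.1*np.abs(np.array(q1)-q0).max()
        if ok is None or k<ok[0]: ok=(k,y)
    y=ok[1]; effector.set_gripper(.052)
    ctrl.move_to([*p,.12],down(y)); ctrl.line_to([*p,.0185],velocity=.1)
    effector.set_gripper(0,g); print("grasp",S()); d=ctrl.get_state()["tool_pos"][2]-.0085
    ctrl.line_to([*p,.2],velocity=.15); print("lift",S())
    return y+turn,d
E
python3 - <<'E'
from h import *
t=imaging.read_camera("top")
for p in [(392.7,160.9),(298.6,159.3)]: print(atz(t,p,.049).round(4))
L=clips(t); [print(c) for c in L]
c=max(L,key=lambda c:c["g"][0])
y,d=pick(c)
st=[.6225,-.0925]; P=[st[0]-.135,st[1],.0765+d+.0007]
json.dump(dict(y=y,d=d),open("st.json","w"))
ctrl.move_to([P[0],P[1],.2],down(y)); ctrl.line_to(P,velocity=.1); print(S())
s=imaging.read_camera("side"); save(s,"pre.png",(200,130,380,260),4)
t=imaging.read_camera("top"); save(t,"pret.png",(330,110,470,240),4)
for q in [.0665,.0765]: print(proj(s,[[st[0]-.135,st[1],q],[st[0]-.0335,st[1],q],[st[0],st[1],q]]).round(1).tolist())
E
```

```text
[ 0.6205 -0.0932  0.049 ]
[0.6198 0.1391 0.049 ]
{'g': array([ 0.63476762, -0.30856959]), 'a': 1.8965086936950684, 'w': 46.50352478027344, 'h': 133.55747985839844}
{'g': array([ 0.56118756, -0.30634958]), 'a': -5.2739105224609375, 'w': 47.23804473876953, 'h': 133.11732482910156}
{'g': array([ 0.4874847 , -0.30239165]), 'a': -8.880653381347656, 'w': 45.931678771972656, 'h': 133.0547332763672}
{'g': array([ 0.4194325 , -0.30713436]), 'a': -9.019325256347656, 'w': 44.86317825317383, 'h': 132.155029296875}
grasp t 34.4 pos [ 0.635  -0.3086  0.0189] w 0.0398 g 45.0 F [-0.1  0.2  1.5]
lift t 35.8 pos [ 0.6342 -0.3084  0.1987] w 0.0397 g 45.0 F [ 1.3 -0.1 -1.4]
t 38.1 pos [ 0.488  -0.0925  0.0881] w 0.0396 g 45.0 F [ 0.4 -0.4 -0.3]
[[322.6, 176.2], [291.3, 175.4], [281.0, 175.1]]
[[322.6, 173.5], [291.2, 172.7], [280.9, 172.4]]
```

View pics/pre.png

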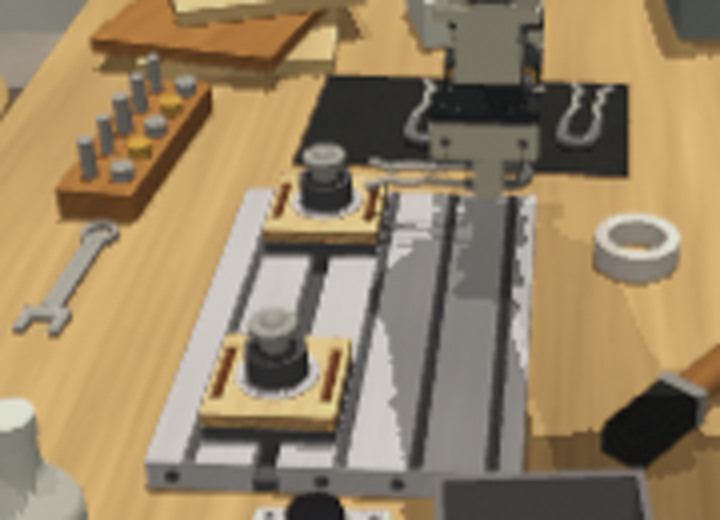

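View pics/pret.png

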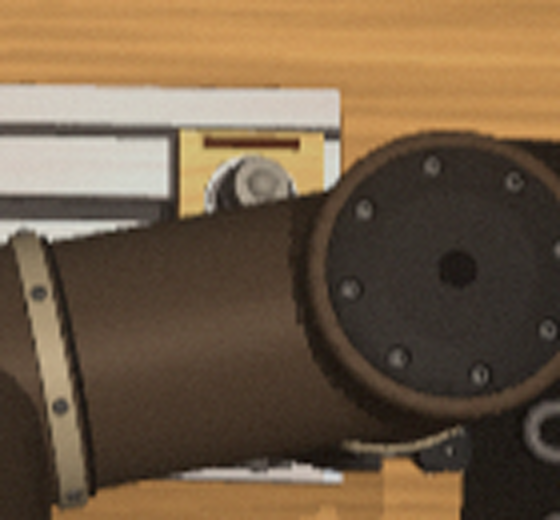

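The clip is level: its tips at (372,162/184) and loop at (525,175) line up with the shank gap at (326,172). Now I'll push it on slowly while watching the force.

```bash
cat >> h.py <<'E'
def insert(st,zt,stop=.062):
    y=ctrl.get_state()["tool_pos"][1]; x=st[0]-.115; ctrl.line_to([x,st[1],zt],velocity=.08); log=[]; pk=0
    b=ctrl.get_state()["contact_force"]
    while x<st[0]-stop:
        x+=.002; ctrl.line_to([x,st[1],zt],velocity=.025); s=ctrl.get_state(); f=s["contact_force"]-b
        log.append((round((s["tool_pos"][0]-st[0])*1000,1),*f.round(1)))
        pk=min(pk,f[0])
        if f[0]<-22 or abs(f[2])>12: print("STOP"); break
        if x>st[0]-.068 and f[0]<-5 and pk<-5: print("seated?"); break
    for l in log: print(*l)
    print(S())
E
python3 - <<'E'
from h import *
j=json.load(open("st.json")); insert([.6225,-.0925],.0765+j["d"]+.0007)
s=imaging.read_camera("side"); save(s,"ins.png",(200,130,380,260),4)
E
```

```text
-113.2 -1.2 0.9 1.7
-110.9 -1.3 -0.7 0.9
-108.6 -1.7 0.3 2.2
-106.6 0.5 0.5 2.1
-104.7 -0.6 -0.4 1.7
-102.8 0.0 -0.6 2.5
-100.8 -0.1 0.6 1.7
-98.8 0.5 -0.6 2.5
-96.7 0.2 -0.5 1.6
-94.8 -0.4 -0.5 2.6
-92.8 0.7 0.3 2.6
-91.3 -2.0 0.9 1.7
-90.1 -4.7 0.7 1.3
-88.7 -6.3 0.7 3.1
-87.7 -8.3 0.5 3.2
-85.7 -8.7 0.1 2.8
-82.6 -6.9 0.3 3.6
-78.2 0.3 -0.2 1.6
-74.8 5.0 -0.5 0.5
-74.1 3.2 -1.0 1.1
-73.1 1.3 0.5 2.6
-71.3 -0.4 0.2 2.9
-69.1 -0.7 0.2 3.0
-66.9 -0.1 -0.1 2.3
-64.8 -1.6 0.3 2.3
-62.8 -1.4 0.1 2.0
-61.3 -2.2 0.5 2.5
t 45.4 pos [ 0.5612 -0.0925  0.0874] w 0.0395 g 45.0 F [-2.   0.9  0.6]
```

View pics/ins.png

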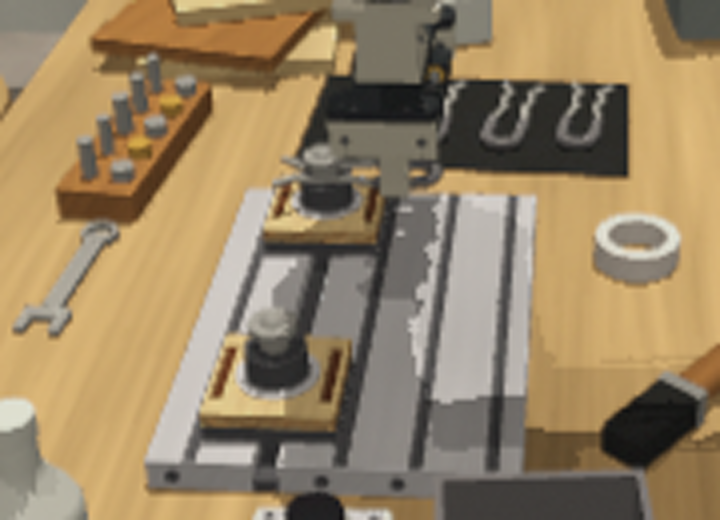

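It shows the textbook pattern: about 9 N, then a snap, then home. The tips now show beyond the head at (285,160/185). I'll release and do the second clip.

```bash
cat >> h.py <<'E'
def release(st):
    z=ctrl.get_state()["tool_pos"][2]
    ctrl.line_to([st[0]-.066,st[1],z],velocity=.02); effector.set_gripper(.06); print("rel",S())
    ctrl.line_to([st[0]-.066,st[1],.2],velocity=.15)
E
python3 - <<'E'
from h import *
release([.6225,-.0925])
over([.45,-.55,.25],90)
t=imaging.read_camera("top"); save(t,"t2.png",(250,110,530,290),2.8)
L=clips(t); [print(c) for c in L]
c=max(L,key=lambda c:c["g"][0])
y,d=pick(c)
st=[.6222,.1385]; P=[st[0]-.135,st[1],.0765+d+.0007]
json.dump(dict(y=y,d=d),open("st.json","w"))
ctrl.move_to([P[0],P[1],.2],down(y)); ctrl.line_to(P,velocity=.1); print(S())
s=imaging.read_camera("side"); save(s,"pre2.png",(200,130,380,260),4)
print(proj(s,[[st[0]-.135,st[1],.0765],[st[0]-.0335,st[1],.0765],[st[0],st[1],.0765]]).round(1).tolist())
E
```

```text
rel t 46.4 pos [ 0.5565 -0.0925  0.0874] w 0.0604 g 0.0 F [ 0.4  0.4 -0.8]
{'g': array([ 0.56226458, -0.30676522]), 'a': -5.7105865478515625, 'w': 46.825279235839844, 'h': 131.75465393066406}
{'g': array([ 0.48739076, -0.30181301]), 'a': -8.746162414550781, 'w': 44.85687255859375, 'h': 133.09475708007812}
{'g': array([ 0.41740446, -0.3069865 ]), 'a': -8.00469970703125, 'w': 46.50019454956055, 'h': 133.63912963867188}
grasp t 52.9 pos [ 0.5624 -0.3068  0.0189] w 0.0392 g 45.0 F [0.4 0.1 2.6]
lift t 54.3 pos [ 0.5617 -0.3065  0.1988] w 0.0395 g 45.0 F [-0.3  0.2 -1.4]
t 57.2 pos [0.4876 0.1388 0.0881] w 0.0398 g 45.0 F [ 0.1  0.4 -0.6]
[[318.1, 216.0], [280.5, 214.7], [268.2, 214.3]]
```

View pics/t2.png

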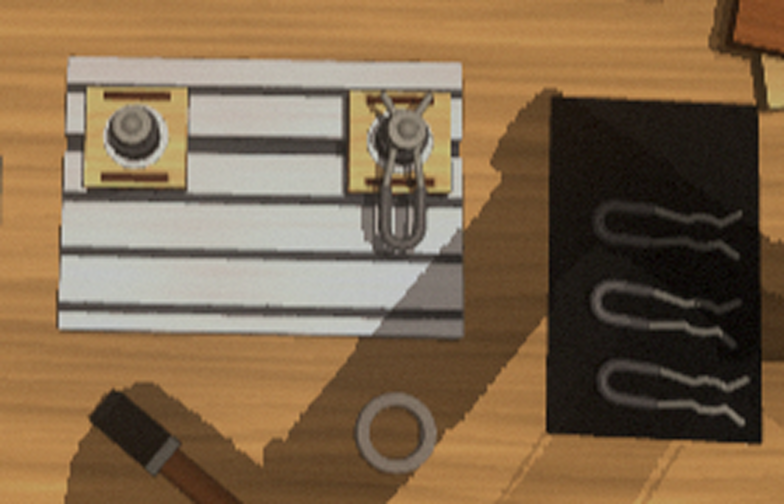

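View pics/pre2.png

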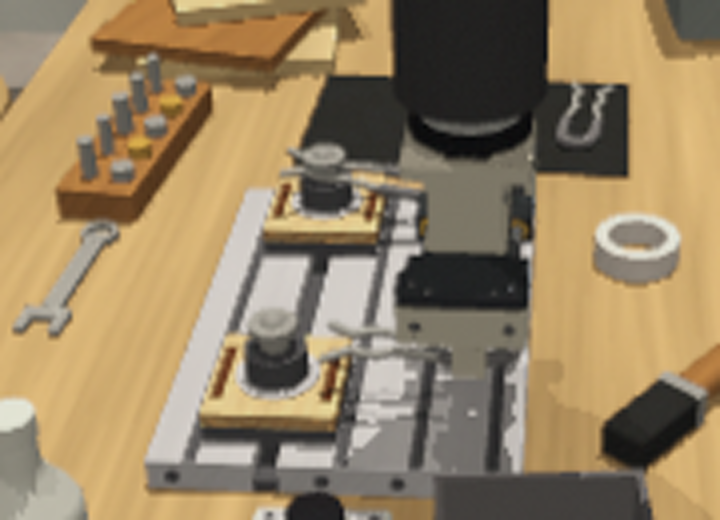

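Clip 1 is home (loop overhanging at (400,245), tips past the head). Clip 2 is level and lined up, so I'm inserting it.

```bash
python3 - <<'E'
from h import *
j=json.load(open("st.json")); insert([.6222,.1385],.0765+j["d"]+.001)
E
```

```text
seated?
-113.1 -0.1 0.0 0.4
-110.9 0.3 0.1 0.6
-108.8 0.7 0.1 0.0
-106.8 0.3 -0.1 -0.1
-104.8 0.5 0.6 0.4
-102.8 0.6 0.2 1.4
-100.8 -0.2 0.1 1.2
-98.8 0.6 0.5 1.0
-96.9 0.2 1.0 1.3
-95.0 -1.6 2.6 1.3
-93.1 -2.3 4.1 0.9
-91.2 -5.9 4.8 0.6
-89.2 -4.0 4.7 0.5
-87.8 -6.5 5.6 1.1
-85.5 -5.0 5.4 1.2
-82.6 -1.2 3.3 0.5
-78.8 4.7 4.2 -0.5
-76.9 4.1 4.1 -0.9
-75.4 3.3 4.3 0.1
-73.7 2.7 4.5 -0.8
-71.9 2.3 3.7 0.5
-70.2 2.8 4.1 0.3
-68.7 1.9 3.6 1.0
-67.2 1.5 2.6 0.5
-66.0 -3.1 3.3 0.7
-64.1 -5.2 7.1 1.2
t 64.2 pos [0.5581 0.1386 0.0873] w 0.0396 g 44.9 F [-5.1  6.9  0.6]
```

```bash
python3 - <<'E'
from h import *
release([.6222,.1400])
over([.45,-.5,.25],90); effector.set_gripper(0,20)
t=imaging.read_camera("top"); save(t,"t3.png",(160,110,420,290),2.8)
g=cv2.cvtColor(t["pixels"],cv2.COLOR_RGB2GRAY)
c=cv2.HoughCircles(cv2.resize(g[150:200,165:260],None,fx=6,fy=6,interpolation=cv2.INTER_CUBIC),cv2.HOUGH_GRADIENT,1,90,param1=100,param2=18,minRadius=36,maxRadius=62)
for u,v,r in ([] if c is None else c[0]): 
    p=(165+(u+.5)/6-.5,150+(v+.5)/6-.5); print(np.round(p,1),round(r/6,1),atz(t,p,.071).round(4))
for d in imaging.pinpoint(t,"button_a_top")+imaging.pinpoint(t,"panel"): print(d["uv"],round(d["confidence"],2),atz(t,d["uv"],.071).round(4))
s=imaging.read_camera("side")
for d in imaging.pinpoint(s,"button_a_top"): print("side",d["uv"],round(d["confidence"],2),atz(s,d["uv"],.071).round(4))
for n in ("offcut1_mid","offcut2_mid","offcut3_mid"): show(n,rects(t,n,.03))
E
```

```text
rel t 65.1 pos [0.5562 0.1399 0.0873] w 0.0598 g 0.0 F [-1.   0.4 -0.5]
[233. 177.] 9.8 [0.5676 0.2942 0.071 ]
[187.2 175.8] 8.1 [0.5681 0.4055 0.071 ]
[210.7 177.2] 9.9 [0.566  0.3483 0.071 ]
[211.5, 237.9] 0.75 [0.42   0.3374 0.071 ]
[230.1, 173.5] 0.73 [0.576  0.3017 0.071 ]
[216.4, 180.0] 0.78 [0.5594 0.334  0.071 ]
[297.6, 155.6] 0.33 [0.6236 0.1399 0.071 ]
side [338.4, 291.9] 0.69 [0.428 0.397 0.071]
side [279.1, 256.5] 0.53 [0.5684 0.2965 0.071 ]
offcut1_mid [0.4232 0.3495] w 28 h 88 shortdir 7.9 conf 0.63 [0.421 0.335] [194. 232. 229. 247.]
offcut1_mid [0.5766 0.3634] w 35 h 38 shortdir -25.3 conf 0.54 [0.5767 0.3632] [201. 168. 221. 185.]
offcut2_mid [0.4324 0.3563] w 40 h 74 shortdir 3.8 conf 0.56 [0.4322 0.3576] [197. 229. 224. 242.]
offcut2_mid [0.5756 0.4218] w 36 h 39 shortdir 1.2 conf 0.28 [0.5757 0.421 ] [178. 170. 196. 182.]
offcut3_mid [0.4597 0.3529] w 12 h 60 shortdir 1.3 conf 0.45 [0.4599 0.3554] [199. 218. 226. 226.]
```

View pics/t3.png

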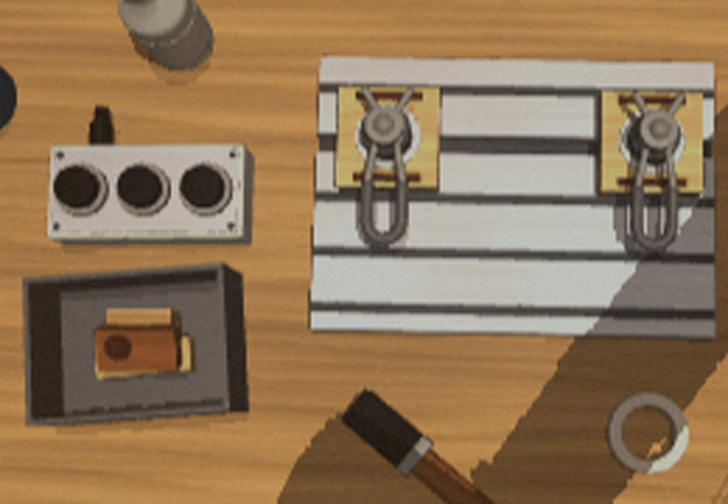

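Both clips are home (loops at (383,240) and (655,240)), all three offcuts are in the crate, and the bystanders haven't moved. Next I'll feel the buttons, top centres at (77/140/205,187) in the crop.

```bash
python3 - <<'E'
from h import *
for y in (.2945,.3495,.405):
    over([.568,y,.13],90); ctrl.line_to([.568,y,.089],velocity=.08); ctrl.sleep(.3)
    b=ctrl.get_state()["contact_force"][2]; L=[]
    for k in range(1,9):
        ctrl.line_to([.568,y,.089-.001*k],velocity=.02); ctrl.sleep(.1); s=ctrl.get_state(); f=s["contact_force"][2]-b
        L.append((round((.085-s["tool_pos"][2])*1000,1),round(f,1)))
        if f>6.5: break
    print(y,L); ctrl.line_to([.568,y,.13],velocity=.1)
print(S())
E
```

```text
0.2945 [(np.float64(-3.0), np.float64(-0.5)), (np.float64(-2.0), np.float64(-0.3)), (np.float64(-1.0), np.float64(-0.2)), (np.float64(-0.2), np.float64(1.0)), (np.float64(0.8), np.float64(3.3)), (np.float64(1.7), np.float64(5.9)), (np.float64(2.5), np.float64(7.6))]
0.3495 [(np.float64(-3.0), np.float64(0.6)), (np.float64(-2.0), np.float64(-0.1)), (np.float64(-1.0), np.float64(0.2)), (np.float64(-0.1), np.float64(0.3)), (np.float64(0.9), np.float64(1.6)), (np.float64(2.0), np.float64(0.9)), (np.float64(3.0), np.float64(1.4)), (np.float64(4.0), np.float64(2.4))]
0.405 [(np.float64(-3.0), np.float64(0.2)), (np.float64(-1.9), np.float64(0.1)), (np.float64(-1.0), np.float64(-0.4)), (np.float64(-0.2), np.float64(0.8)), (np.float64(0.9), np.float64(2.2)), (np.float64(2.0), np.float64(1.5)), (np.float64(3.0), np.float64(1.4)), (np.float64(4.0), np.float64(2.4))]
t 86.1 pos [0.5676 0.4047 0.1296] w 0.0000 g 0.0 F [-0.4 -0.3 -1.1]
```

The button at y=0.2945 is clearly the stiff one: 7.6 N at 2.5 mm, against about 2.4 N at 4 mm on the other two. I'll press it slowly through.

```bash
python3 - <<'E'
from h import *
y=.2945
over([.568,y,.13],90); ctrl.line_to([.568,y,.088],velocity=.08); ctrl.sleep(.3)
b=ctrl.get_state()["contact_force"][2]; L=[]; z=.088
while True:
    z-=.0007; ctrl.line_to([.568,y,z],velocity=.01); s=ctrl.get_state(); f=s["contact_force"][2]-b; d=(.085-s["tool_pos"][2])*1000
    L.append((round(float(d),1),round(float(f),1)))
    if d>11.4 or f>18: break
ctrl.sleep(.4); print(L,S())
ctrl.line_to([.568,y,.088],velocity=.02); ctrl.line_to([.568,y,.2],velocity=.1)
over([.45,-.5,.25],90); ctrl.sleep(.5)
t=imaging.read_camera("top"); save(t,"end.png",(160,100,530,300),2); print(S())
E
```

```text
[(-2.4, -0.3), (-1.5, 0.4), (-0.8, -0.5), (-0.3, 0.4), (0.3, 2.5), (1.0, 3.3), (1.6, 5.0), (2.2, 5.8), (2.8, 7.0), (3.4, 8.4), (4.0, 7.6), (4.6, 9.1), (5.3, 8.8), (5.9, 9.6), (6.7, 9.5), (7.5, 8.3), (8.3, 7.8), (9.2, 6.8), (10.1, 5.4), (11.1, 3.4), (11.7, 4.2)] t 93.3 pos [0.5681 0.2945 0.0733] w 0.0008 g 2.0 F [ 0.6 -0.2  4.5]
t 98.8 pos [ 0.4501 -0.5     0.25  ] w 0.0006 g 0.0 F [-0.5  0.6  0.6]
```

View pics/end.png

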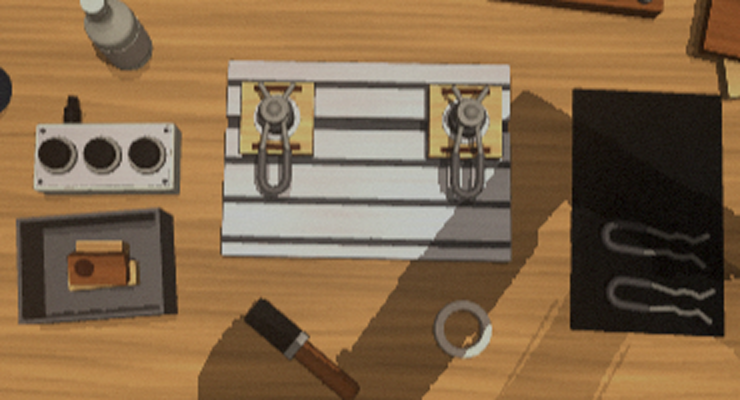

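The final picture shows clips on both studs at (275,115) and (470,115), the offcuts in the crate at (100,268), and the bystanders in place. The press peaked at about 9.6 N, eased to 3.4 N and the button was let up, so I'm handing in.

```bash
python3 -c "
from h import *
print(workorder.close_job())"
```

```text
the job is handed in; nothing more can be done
None
```

Job handed in at about 99 s: all three offcuts are in the crate, both blanks have a clip snapped home, and the live button was pressed through its snap and let up; no verdict came back.

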